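# Snap the tether hook onto the bench staple

### The arm

A 6-joint arm with a two-finger parallel gripper is mounted at the origin on a cart in front of the work surface, level with it; the furniture and walls round the work are solid. World frame = base frame: x ahead of the robot, y to its left, z up, the work surface at z = 0. Lengths are in mm, angles in rad, forces in N, time in s.
With the tool pointing down it reaches from about 400 to 925 mm from the base axis. Payload 12.5 kg.
Tool frame: the origin (TCP) lies at the very end of the fingers, on their centre line; the grasp point (between the pads) lies 19 mm behind it (env.tcp_to_grasp is the distance from the TCP to the grasp point, in mm); z points along the fingers, x is the direction in which the jaws open and shut, and the axes are right-handed (so a half turn about z gives the same grasp; the last joint's range is limited). The gripper opens to 95 mm and grips with 3 to 60 N. Pads are 20 mm wide; open, the fingers measure 119 mm over their backs; the gripper's body (75 mm by 180 mm) begins 59 mm behind the grasp point.
Start: joints at [-0.106, 0.491, 1.559, -0, 1.092, -0.106], TCP at [625.017, 0.021, 214.661] pointing down, gripper open.
Joint ranges: [-3.1, 3.1], [-0.84, 2.19], [0.05, 2.79], [-1.13, 4.28], [0.06, 2.93], [-2.69, 2.69]. Speed limits (rad/s): [2.22, 2.22, 2.79, 3.14, 3.14, 3.14].

### API

Orientations are given as [roll, pitch, yaw] about the fixed x, y, z axes, in that order (R = Rz(yaw) Ry(pitch) Rx(roll)).
In Python, from cell import env, vision, job gives the robot as it stands.
- The arm moves only by the shell command python3 -m pendant 'ROWS' [OPENING]. ROWS is JSON, a list of rows, each a list of 4 numbers: the shift along the tool's x, y, z in mm, then the turn about the tool's z in degrees. In form: [[tx, ty, tz, turn], ...]. A call has 1 to 8 rows; each row is the pose to reach, as a shift and turn from the pose measured when the call began, along the tool's axes at that moment; what a row does not reach only later rows make up. A row lasts 1/8 s, in which the tool goes at most 62.5 mm and 10.7 degrees, less where a joint would pass 70% of its speed; a pose out of reach is approached as far as the arm can. A call with a gripper value outside its range is refused whole. OPENING is the closure, from 0 (fully open) to 1 (shut), set as the call begins (- or left out, the last holds). The fingers move at their own pace and stop on an object; the grip force is fixed at half the most. Time passes only in rows, so rows that repeat a pose let the fingers close. It gives the time, the measured TCP pose, the force and the opening at its end, in the units of the state.
- env.state(): the state, without advancing time (a new reading comes with each control period).
- vision.read_camera(name): name is "scene" or "side" or "wrist"; returns a dict with "pixels" (400x640x3 uint8, red, green, blue), "intrinsics" (3x3 intrinsics, pixels), "R" (3x3) and "t" (3): a world point X has camera coordinates R X + t; the wrist camera has in their place "tool_from_camera" (4x4, takes a point from camera to tool coordinates, whose origin is the TCP and whose axes are the tool frame's). Camera axes: x right, y down, z forward; pixel columns grow to the right and rows downward; lengths in mm; the calibration is good to about 2 mm. A picture is of the moment at which its call begins: read the wrist's pose just before it. There is no depth.
- job.job_done(): hands the job in, once; it reports no verdict.
Trained networks look in a picture, given as the dict that the camera call returned (one of the last four; its "shot" number tells which), for a name from the list of things; names that differ only in an ending like _2 or _b are one class to them, and where a whole thing is asked for, a point or a joint stands for the part that bears it (a point fixed in the world has none). Each returns a list of dicts, best first, with "confidence" (0 to 1); they miss things now and then, are a little off and sometimes report something else, mostly with a low value. They report only what shows in the picture. A call takes as long as a camera call.
- vision.find_in(picture, query): "at" ([x, y, z] in mm, in the coordinates of the camera as it stood for that picture, good to about 4 mm: the middle of the surface that is visible of it).
- vision.regions_of(picture, query): "pixels" (400x640 bool, what is visible of it).
The state is a dict: "t": time; "joints": joint angles; "qvel": joint speeds; "tau": joint torques, N m; "eef_pos": TCP position; "tcp_rot": TCP orientation; "ft_force": force on the tool from outside, world axes, zero at the start; "moment": the same for the moment, N m; "opening": opening from 0.0 (shut) to 1.0 (fully open).
Only numpy, scipy, OpenCV 4.12 (cv2) and the standard library are available. Lean on these libraries where they do the work, as an engineer would, in place of code of your own. Each camera call takes 0.05 s, during which the arm holds its last target.

### The job

Take the snap hook by its grip and push it, fork first, onto either leg of the anchor staple (the closed loop, not the anchor with two open pins) until the sprung gate flicks shut behind the leg. Then let go, leaving the hook lying flat on the bench, and leave the flange and the bush where they stand.

Things in the scene. Friction and masses are not known exactly. Their poses are not given: they have to be found in the camera images.
- hook_grip (a point): Centre of the black ribbed grip of the loose snap hook (0.35 kg) lying flat on the bench. Grip block: 64 mm long (x), 22 wide (y), 30 high (z), its centre 15 above its underside. x points along the hook to its open steel fork, z up. Behind the grip a small eye reaches to x = -67. With the gate shut behind it, a staple leg's axis can lie from x = 72 (home against the fork's bottom) to 109 mm.
- hook_fork (a point): Middle of the space inside the fork, 85 mm ahead of the grip's centre, same axes and height. U-shaped fork of 10 mm bar, its underside 10 mm clear of the bench; prongs at y = +-21 mm (32 mm clear between); inner face of the U's bottom at x = -19 mm here. Prongs end at x = +56 mm, flaring to y = +-30 mm as a lead-in. The gate crosses the mouth at x = +33 mm.
- hook_gate (a joint): The gate: a thin dark bar 37 mm long that pivots about an upright pin on the left prong (+y) and spans the mouth. 0 rad = shut, up to 1.4 swung inward; a light spring shuts it. A leg pushed in swings it with 3 to 8 N and clears its end at the latest 6 mm before meeting the bottom of the U; then it flicks shut. So push until the leg meets the bottom.
- staple_leg_l (a point): Axis of the left leg of the fixed anchor staple, 15 mm above the bench. Upright closed steel loop of 12 mm round bar, 86 mm high: two legs 72 mm apart, joined by a bridge (underside 74 mm up), on a screwed-down plate 44 x 120 x 8 mm. x level, square to the loop's plane, away from the robot within 20 degrees; y from the right leg to the left, z up.
- staple_leg_r (a point): The same for the staple's right leg, 72 mm towards -y from the left one.
- pins: The wrong anchor: the same fixed plate with two separate plain 12 mm pins 80 mm high, 72 mm apart, no bridge over them. Origin under the middle of the plate; y runs from pin to pin.
- flange: Loose steel flange, a disc 63 mm across and 18 mm high lying on the bench beyond the anchors; origin in the middle of its underside. A bystander.
- bush: Loose steel bush, a tube 22 mm across and 45 mm tall standing on the bench; origin in the middle of its underside. A bystander.

How it is judged:
By the outcome, as a careful person would: the job done as asked, in the order asked, and still so for the second after the job is handed in, with the robot touching nothing.
It also fails if it takes over 38 s, if anything falls off the work surface, if the arm or the gripper's body presses on something with over 40 N, if the wrist force passes 120 N, or if a joint passes its speed limit or range.

## Working session

There is one attempt and no reset: what is moved stays moved. The work goes in short steps, Python scripts to look and compute and a shell command to move; the robot and the scene stay as the last step left them, time stands still between calls to the robot, and variables do not carry over. Pictures are saved under pics/ and viewed, and the job is handed in when it is done.

```bash
ls; mkdir -p pics
cat > h.py <<'E'
import numpy as np, cv2
from cell import env, vision, job
def shot(cam,name):
    s=env.state(); p=vision.read_camera(cam)
    cv2.imwrite('pics/'+name+'.png',cv2.cvtColor(p['pixels'],cv2.COLOR_RGB2BGR)); return s,p
def w(p,X): return p['R'].T@(np.asarray(X)-p['t'])
E
python3 - <<'E'
from h import *
s=env.state(); print({k:np.round(v,3) for k,v in s.items()})
for c in ['scene','side']:
    s,p=shot(c,c+'0')
    for q in ['hook_grip','hook_fork','hook_gate','staple_leg_l','staple_leg_r','pins','flange','bush']:
        try: r=vision.find_in(p,q)
        except Exception as e: print(q,e); continue
        print(c,q,[(np.round(w(p,d['at'])),round(d['confidence'],2)) for d in r][:3])
s,p=shot('wrist','wrist0')
E
```

```text
pics
{'t': np.float64(0.0), 'joints': array([-0.106,  0.492,  1.559, -0.   ,  1.092, -0.106]), 'qvel': array([ 0.001,  0.001,  0.001, -0.001,  0.001, -0.001]), 'tau': array([-1.0000e-03, -6.1264e+01, -2.5818e+01,  6.9000e-02,  4.8000e-02,
       -0.0000e+00]), 'eef_pos': array([6.24736e+02, 4.10000e-02, 2.14055e+02]), 'tcp_rot': array([-3.141e+00,  1.000e-03, -0.000e+00]), 'ft_force': array([-0.145, -0.051,  1.419]), 'moment': array([ 0.01 ,  0.002, -0.061]), 'opening': np.float64(0.996)}
scene hook_grip [(array([461., 118.,  23.]), 0.79)]
scene hook_fork [(array([460., 115.,  23.]), 0.78)]
scene hook_gate []
scene staple_leg_l [(array([648., 134.,  10.]), 0.8)]
scene staple_leg_r [(array([648., 134.,  10.]), 0.8)]
scene pins [(array([ 635., -151.,    7.]), 0.69)]
scene flange [(array([784.,  40.,   9.]), 0.57)]
scene bush [(array([545., 365.,  37.]), 0.51)]
side hook_grip [(array([466., 104.,  26.]), 0.94)]
side hook_fork [(array([470., 104.,  22.]), 0.67)]
side hook_gate []
side staple_leg_l [(array([641., 108.,   9.]), 0.61)]
side staple_leg_r [(array([641., 108.,   9.]), 0.61)]
side pins [(array([ 642., -158.,    5.]), 0.73)]
side flange [(array([783.,  28.,  12.]), 0.67)]
side bush [(array([550., 363.,  32.]), 0.61)]
```

View pics/scene0.png

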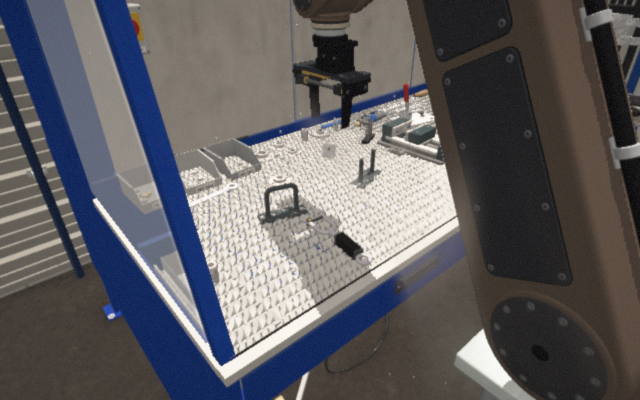

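View pics/side0.png

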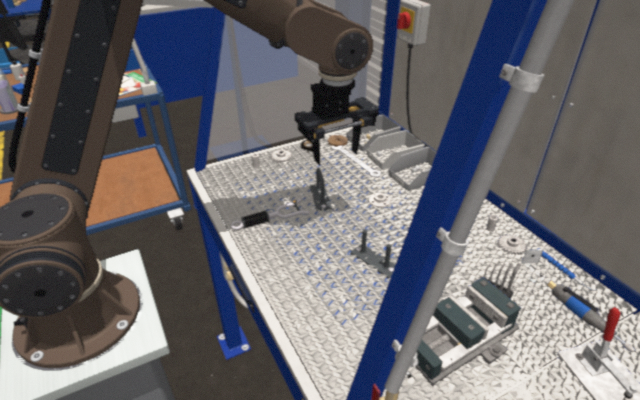

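View pics/wrist0.png

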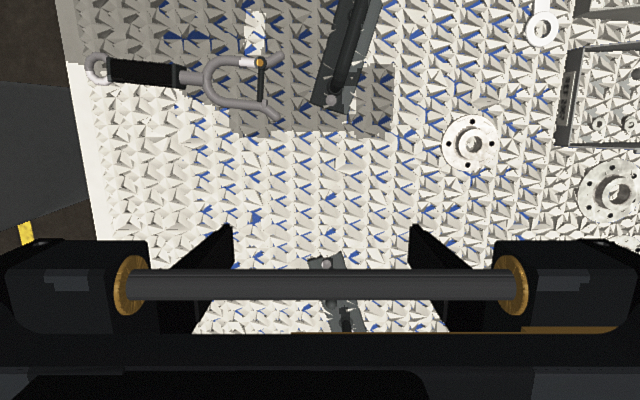

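The wrist view shows the hook top left: eye at (97,68), grip at (145,70), fork mouth near (265,80). The staple is at about (345,50), and the pins are at the bottom centre behind the gripper bar. I'll measure on these planes.

```bash
cat >> h.py <<'E'
from scipy.spatial.transform import Rotation as Ro
def wcam(s,p):
    T=np.eye(4);T[:3,:3]=Ro.from_euler('xyz',s['tcp_rot']).as_matrix();T[:3,3]=s['eef_pos']
    return T@np.array(p['tool_from_camera'])
def plane(C,K,uv,z):
    d=C[:3,:3]@np.linalg.solve(K,np.array([uv[0],uv[1],1.])); o=C[:3,3]
    return o+d*(z-o[2])/d[2]
def proj(C,K,X):
    c=C[:3,:3].T@(np.asarray(X,float)-C[:3,3]); u=K@c; return u[:2]/u[2]
def report(s,p,qs):
    C=wcam(s,p);K=np.array(p['intrinsics'])
    for q,z in qs:
        r=vision.find_in(p,q); print(q,[(np.round(C[:3,:3]@d['at']+C[:3,3],1),round(d['confidence'],2)) for d in r][:2])
        r=vision.regions_of(p,q)
        if r:
            m=r[0]['pixels']; vs,us=np.nonzero(m); b=cv2.minAreaRect(np.c_[us,vs].astype(np.float32))
            print('  n',len(us),'box',np.round(cv2.boxPoints(b)).tolist(),'world',[np.round(plane(C,K,c,z)[:2]).tolist() for c in cv2.boxPoints(b)])
    return C,K
E
python3 - <<'E'
from h import *
s,p=shot('wrist','w1')
C,K=report(s,p,[('hook_grip',30),('hook_gate',15),('staple_leg_l',80),('pins',0),('flange',18),('bush',45)])
print(C.round(2),K)
for n,uv,z in [('eye',(97,68),15),('gripback',(107,69),30),('gripfront',(183,76),30),('prongL',(276,57),15),('prongR',(276,120),15),('Ubot',(207,76),15),('plate near L? ',(311,103),8),('plate r',(342,110),8)]:
    print(n,plane(C,K,uv,z).round(1))
E
```

```text
hook_grip [(array([480. , 110.6,  20.1]), 0.97)]
  n 4569 box [[84.0, 51.0], [284.0, 51.0], [284.0, 120.0], [84.0, 120.0]] world [[392.0, 129.0], [589.0, 129.0], [587.0, 63.0], [380.0, 63.0]]
hook_gate [(array([563.6, 102.3,  23.7]), 0.62)]
  n 253 box [[257.0, 59.0], [264.0, 59.0], [264.0, 101.0], [257.0, 101.0]] world [[559.0, 124.0], [567.0, 124.0], [565.0, 82.0], [558.0, 82.0]]
staple_leg_l [(array([646.6, 124.7,  12.8]), 0.83)]
  n 4767 box [[305.0, 102.0], [342.0, -13.0], [384.0, 1.0], [347.0, 115.0]] world [[611.0, 79.0], [642.0, 169.0], [677.0, 159.0], [649.0, 68.0]]
pins [(array([ 649.7, -175.1,   14.5]), 0.68)]
  n 1532 box [[306.0, 260.0], [340.0, 249.0], [367.0, 330.0], [334.0, 342.0]] world [[607.0, -108.0], [649.0, -93.0], [686.0, -209.0], [643.0, -226.0]]
flange [(array([788.3,  36.5,   5.2]), 0.6)]
  n 2380 box [[440.0, 116.0], [497.0, 116.0], [497.0, 170.0], [440.0, 170.0]] world [[752.0, 67.0], [813.0, 67.0], [821.0, 8.0], [758.0, 8.0]]
bush []
[[ 1.0000e+00  0.0000e+00 -0.0000e+00  6.2518e+02]
 [ 0.0000e+00 -9.7000e-01 -2.5000e-01  7.0690e+01]
 [-0.0000e+00  2.5000e-01 -9.7000e-01  3.8479e+02]
 [ 0.0000e+00  0.0000e+00  0.0000e+00  1.0000e+00]] [[334.30584799   0.         320.58528609]
 [  0.         334.30584799 197.62199424]
 [  0.           0.           1.        ]]
eye [392.9 114.8  15. ]
gripback [412.1 112.1  30. ]
gripfront [487.2 105.5  30. ]
prongL [579.1 125.6  15. ]
prongR [577.1  62.3  15. ]
Ubot [506.5 107.   15. ]
plate near L?  [614.7  80.1   8. ]
plate r [648.5  72.8   8. ]
```

```bash
python3 -m pendant '[[-25,-40,-15,0],[-55,-80,-35,0],[-85,-120,-50,0],[-85,-120,-50,0],[-85,-120,-50,0]]' 0
python3 - <<'E'
from h import *
s,p=shot('wrist','w2')
print(s['t'],s['eef_pos'])
C,K=report(s,p,[('hook_grip',30),('hook_gate',15),('staple_leg_l',80),('flange',18),('bush',45)])
E
```

```text
t: 2.22
eef_pos: [540.3, 119.8, 264.6]
tcp_rot: [3.141, -0.0, 0.0]
ft_force: [0.1, 0.1, 0.0]
opening: 0.996
2.225 [540.27666692 119.83072689 264.63670491]
hook_grip [(array([475.7, 110.8,  19.9]), 0.69), (array([648.1, 135.5,  12.5]), 0.34)]
  n 2885 box [[191.0, 194.0], [198.0, 141.0], [358.0, 162.0], [352.0, 214.0]] world [[379.0, 92.0], [393.0, 156.0], [587.0, 131.0], [580.0, 65.0]]
hook_gate []
  n 2866 box [[191.0, 194.0], [198.0, 142.0], [358.0, 162.0], [352.0, 214.0]] world [[374.0, 88.0], [388.0, 155.0], [588.0, 129.0], [581.0, 60.0]]
staple_leg_l [(array([648.5, 134.8,  11.6]), 0.7)]
  n 3634 box [[375.0, 197.0], [406.0, 108.0], [446.0, 122.0], [415.0, 211.0]] world [[600.0, 100.0], [628.0, 195.0], [670.0, 181.0], [645.0, 84.0]]
flange [(array([784.3,  44. ,   6.5]), 0.72), (array([ 633.4, -110.2,   10.4]), 0.63)]
  n 1363 box [[477.0, 214.0], [524.0, 202.0], [533.0, 237.0], [485.0, 249.0]] world [[744.0, 62.0], [804.0, 78.0], [822.0, 30.0], [761.0, 13.0]]
bush []
```

View pics/w2.png

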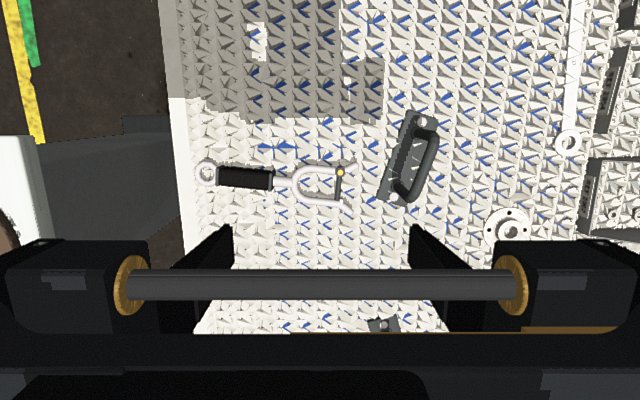

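Run:
```python
import cv2
i=cv2.imread('pics/w2.png')[100:230,180:460]; i=cv2.resize(i,(784,364),interpolation=cv2.INTER_CUBIC); cv2.imwrite('pics/w2z.png',i)
```

```text
(no output)
```

View pics/w2z.png

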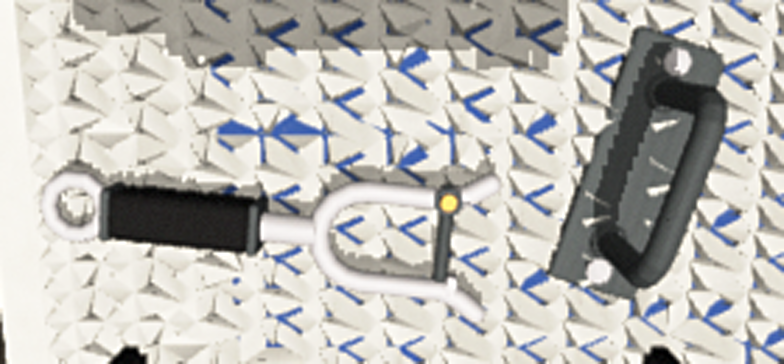

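```bash
cat > fit.py <<'E'
from h import *
from scipy.optimize import least_squares
def fit(C,K,obs,x0,free=3):
    def pts(x,m):
        c,s_=np.cos(x[2]),np.sin(x[2]); return [x[0]+c*m[0]-s_*m[1],x[1]+s_*m[0]+c*m[1],m[2]]
    f=lambda x:np.concatenate([proj(C,K,pts(x,m))-np.array(uv) for m,uv in obs])
    r=least_squares(f,x0,loss='soft_l1',x_scale=[10,10,.1]); print('pose',r.x[:2].round(1),'yaw deg',np.degrees(r.x[2]).round(2)); print('res',r.fun.reshape(-1,2).round(1).tolist()); return r.x
E
python3 - <<'E'
from fit import *
s,p=shot('wrist','w2b');C=wcam(s,p);K=np.array(p['intrinsics'])
z=lambda a,b:(180+a/2.8-.3,100+b/2.8-.3)
obs=[((-67,0,15),z(42,203)),((-32,11,30),z(104,183)),((-32,-11,30),z(103,238)),((32,11,30),z(260,197)),((32,-11,30),z(256,252)),((118,21,22),z(449,202)),((56,0,15),z(314,232)),((141,30,15),z(496,184)),((141,-30,15),z(480,312))]
h=fit(C,K,obs,[445,110,-.1])
obs=[((-22,60,8),z(637,28)),((22,60,8),z(722,50)),((22,-60,8),z(630,298)),((-22,-60,8),z(551,272)),((0,36,8),z(660,95)),((0,-36,8),z(605,240)),((0,-36,86),z(642,275)),((0,36,86),z(712,105))]
st=fit(C,K,obs,[648,135,-.3])
c,s_=np.cos(st[2]),np.sin(st[2])
for y in (36,-36): print('leg',st[0]-s_*y,st[1]+c*y)
E
```

```text
pose [445.4 111. ] yaw deg -6.55
res [[-1.2, -1.8], [1.1, 1.8], [0.8, -0.3], [-2.3, 2.7], [-2.2, 0.4], [0.4, -0.3], [-1.8, -1.3], [2.3, 0.3], [1.4, -0.3]]
pose [648.1 132.1] yaw deg -16.89
res [[-2.0, -2.2], [0.9, 0.6], [-0.1, 0.9], [-3.2, 0.9], [-0.4, -1.9], [-0.5, 0.0], [1.9, 2.9], [1.7, -1.1]]
leg 658.5606184000251 166.53959967079084
leg 637.6373647524829 97.6468028281556
```

```bash
python3 -m pendant '[[-15,1,15,10],[-30,3,30,20],[-45,4,45,30],[-60,5,60,40],[-75,6,75,50],[-88,8,88,60],[-95,9,100,70],[-95,9,110,80]]' 0;  python3 -m pendant '[[0,0,10,9],[0,0,20,17],[0,0,20,17],[0,0,20,17]]' 0
python3 - <<'E'
from h import *
s,p=shot('wrist','w3')
print(s['t'],s['eef_pos'],np.degrees(s['tcp_rot']),s['joints'])
cv2.imwrite('pics/w3.png',cv2.cvtColor(p['pixels'],cv2.COLOR_RGB2BGR))
E
```

```text
t: 3.82
eef_pos: [444.7, 111.0, 154.4]
tcp_rot: [-3.142, 0.0, -1.402]
ft_force: [-0.3, -1.2, 1.2]
opening: 1.002
t: 4.32
eef_pos: [444.9, 111.0, 134.7]
tcp_rot: [-3.141, 0.0, -1.696]
ft_force: [-0.3, -0.7, 0.7]
opening: 0.999
4.325 [444.86359814 110.97632527 134.69302323] [-1.79975150e+02  3.00888007e-03 -9.71504177e+01] [ 1.00268994e-01  3.73028374e-01  2.04511065e+00 -6.89217457e-05
  7.23019136e-01  1.79591533e+00]
```

View pics/w3.png

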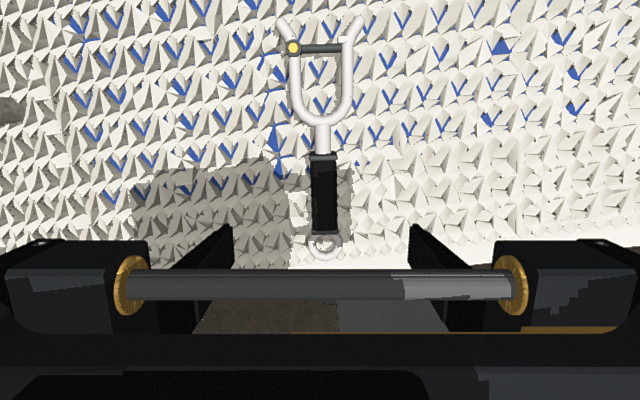

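The hook is upright in the image: grip spans rows 155–235 at column 323, gate pin at (293,47), prong tips at (279,20) and (360,18).

Run:
```python
from fit import *
s,p=shot('wrist','w3b');C=wcam(s,p);K=np.array(p['intrinsics'])
obs=[((-67,0,15),(323,260)),((-32,11,30),(310,233)),((-32,-11,30),(337,233)),((32,11,30),(309,159)),((32,-11,30),(337,158)),((118,21,22),(293,47)),((56,0,15),(321,124)),((141,30,15),(279,21)),((141,-30,15),(360,18))]
h=fit(C,K,obs,[445,110,-.1])
print('tool xy of',proj(C,K,[h[0],h[1],15]))
d=h[:2]-s['eef_pos'][:2]; R=Ro.from_euler('xyz',s['tcp_rot']).as_matrix()
print('shift tool',R.T@[*d,0])
```

```text
pose [445.  110.3] yaw deg -6.14
res [[0.7, 1.5], [0.6, -0.8], [-1.1, -1.3], [-0.3, -0.0], [-1.6, 0.5], [0.4, 1.4], [0.5, 4.2], [2.5, -2.3], [-2.2, -0.8]]
tool xy of [322.56742292 192.24625537]
shift tool [ 6.32507990e-01 -2.28152432e-01  7.67315215e-05]
```

```bash
python3 -m pendant '[[0.6,0,35,-1],[0.6,0,75,-1],[0.6,0,105,-1],[0.6,0,122,-1],[0.6,0,130,-1],[0.6,0,130,-1]]' 0 && python3 -m pendant '[[0,0,0,0],[0,0,0,0],[0,0,0,0],[0,0,0,0],[0,0,0,0],[0,0,0,0]]' 1
```

```text
t: 5.18
eef_pos: [445.0, 110.4, 4.8]
tcp_rot: [-3.141, 0.0, -1.679]
ft_force: [-0.3, -0.3, 0.1]
opening: 0.998
t: 5.92
eef_pos: [445.0, 110.4, 4.8]
tcp_rot: [-3.141, 0.0, -1.679]
ft_force: [0.4, -1.5, -1.2]
opening: 0.426
```

```bash
python3 -m pendant '[[0,0,0,0],[0,0,0,0],[0,0,0,0],[0,0,0,0]]' 1; python3 -m pendant '[[0,0,-2,0],[0,0,-4,0],[0,0,-4,0]]' 1
python3 - <<'E'
from h import *
s,p=shot('wrist','w4')
print(s['opening'],s['ft_force'],s['eef_pos'],np.degrees(s['tcp_rot']))
E
```

```text
t: 6.42
eef_pos: [444.8, 110.4, 4.8]
tcp_rot: [-3.141, 0.0, -1.679]
ft_force: [0.1, -1.2, 1.3]
opening: 0.228
t: 6.8
eef_pos: [444.9, 110.4, 8.9]
tcp_rot: [-3.141, 0.0, -1.679]
ft_force: [0.7, -0.3, -3.9]
opening: 0.23
0.22994679411413046 [ 0.65459701 -0.32719845 -3.92097883] [444.8780621  110.38918578   8.92286772] [-1.79974779e+02  4.65451710e-03 -9.61854483e+01]
```

View pics/w4.png

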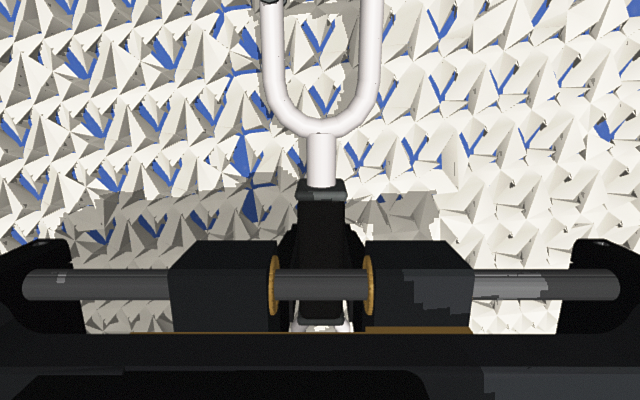

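Gripped: opening 0.23 ≈ 22 mm, and the wrist takes about 3.9 N, which is the hook's weight. Next I line up on the right leg.

```bash
python3 -m pendant '[[-9,-7,0,2],[-19,-14,0,5],[-29,-22,0,8],[-39,-31,0,10.7],[-39,-31,0,10.7],[-39,-31,0,10.7]]' 1
python3 - <<'E'
from h import *
s,p=shot('wrist','w5')
print(s['opening'],s['ft_force'],s['eef_pos'],np.degrees(s['tcp_rot']))
s2,p=shot('scene','s5')
cv2.imwrite('pics/s5.png',cv2.resize(cv2.cvtColor(p['pixels'][160:290,200:420],cv2.COLOR_RGB2BGR),None,fx=3,fy=3))
E
```

```text
t: 7.6
eef_pos: [479.3, 145.6, 8.7]
tcp_rot: [3.141, -0.0, -1.864]
ft_force: [0.3, -0.6, -4.0]
opening: 0.23
0.23029941624932393 [ 0.30328262 -0.57019742 -3.97619906] [479.25559877 145.56688702   8.69534039] [ 1.79977321e+02 -1.49162342e-02 -1.06820758e+02]
```

View pics/w5.png

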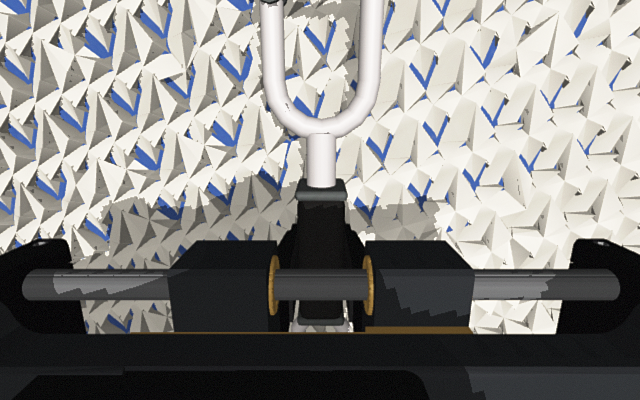

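View pics/s5.png

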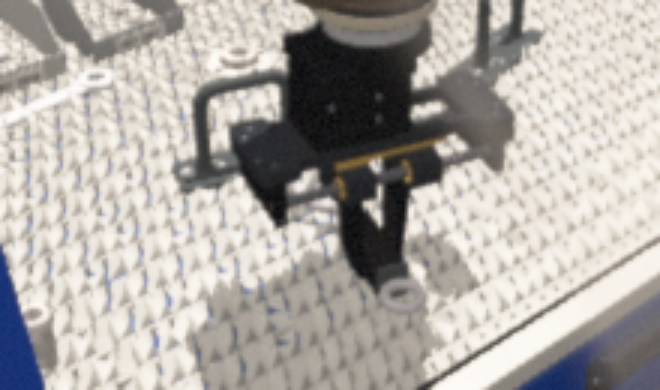

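```bash
python3 -m pendant '[[0,-8,0,0],[0,-16,0,0],[0,-24,0,0],[0,-32,0,0],[0,-40,0,0],[0,-46,0,0]]' 1
python3 - <<'E'
from h import *
s,p=shot('wrist','w6')
print(s['opening'],s['ft_force'],s['moment'],s['eef_pos'],np.degrees(s['tcp_rot']))
s2,p=shot('side','d6')
cv2.imwrite('pics/d6.png',cv2.resize(cv2.cvtColor(p['pixels'][130:270,220:400],cv2.COLOR_RGB2BGR),None,fx=4,fy=4))
E
```

```text
t: 8.45
eef_pos: [523.6, 132.0, 8.7]
tcp_rot: [3.141, -0.0, -1.865]
ft_force: [-1.9, 2.2, -2.4]
opening: 0.23
0.22977316819823643 [-1.88798853  2.20042887 -2.38213429] [0.23805224 0.45288422 0.12667157] [523.57955949 132.04830412   8.72985164] [ 1.79954248e+02 -2.07406549e-02 -1.06855876e+02]
```

View pics/w6.png

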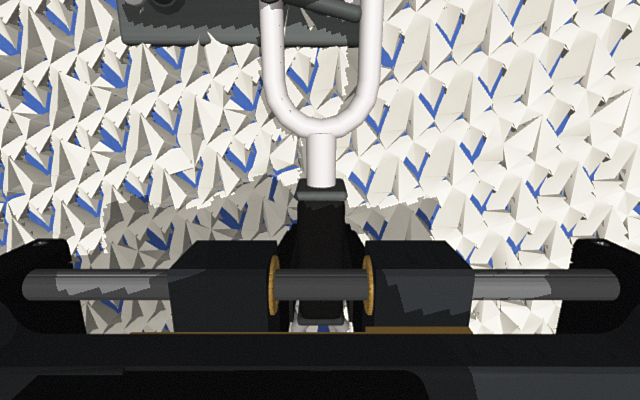

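View pics/d6.png

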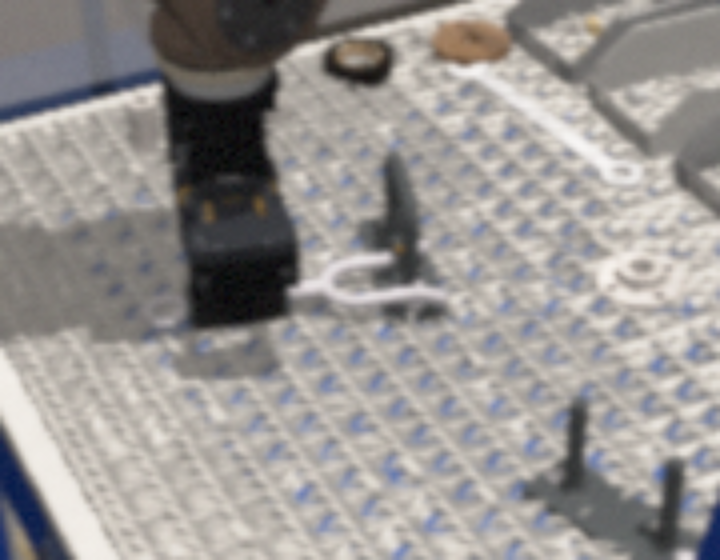

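The right leg is in the fork mouth, and the gate has begun to swing (dark bar near (315,8) in the wrist view). Contact force is about 3 N, in the expected range.

```bash
python3 -m pendant '[[0,-7,0,0],[0,-14,0,0],[0,-21,0,0],[0,-28,0,0],[0,-32,0,0]]' 1
python3 - <<'E'
from h import *
s,p=shot('wrist','w7')
print(s['opening'],s['ft_force'],s['moment'],s['eef_pos'],np.degrees(s['tcp_rot']))
E
```

```text
t: 9.18
eef_pos: [555.0, 122.7, 8.7]
tcp_rot: [-3.141, 0.0, -1.865]
ft_force: [-2.4, 2.6, -3.7]
opening: 0.229
0.2286531216414074 [-2.41118089  2.61521497 -3.66550211] [0.55765199 0.60159509 0.15038832] [554.96281078 122.68514582   8.74992244] [-1.79990709e+02  3.11015686e-03 -1.06869335e+02]
```

View pics/w7.png

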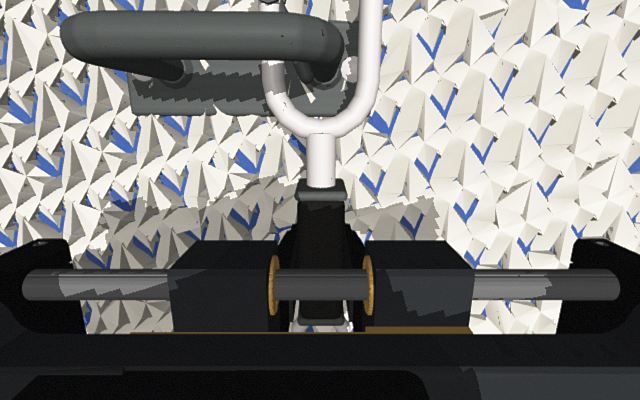

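```bash
python3 -m pendant '[[0,-4,0,0],[0,-8,0,0],[0,-11,0,0],[0,-11,0,0]]' 1;python3 -m pendant '[[0,-2,0,0],[0,-3,0,0]]' 1
python3 - <<'E'
from h import *
s,p=shot('wrist','w8')
print(s['opening'],s['ft_force'],s['moment'],s['eef_pos'],np.degrees(s['tcp_rot']))
E
```

```text
t: 9.72
eef_pos: [566.3, 119.1, 8.8]
tcp_rot: [-3.14, 0.0, -1.866]
ft_force: [1.0, -0.0, -2.6]
opening: 0.226
t: 9.98
eef_pos: [569.3, 118.2, 8.9]
tcp_rot: [-3.14, 0.0, -1.866]
ft_force: [-0.6, 0.0, -3.5]
opening: 0.225
0.2253284765065198 [-0.623947    0.02242051 -3.46581154] [0.06559692 0.14145375 0.06223356] [569.29898398 118.15286911   8.8579332 ] [-1.79923069e+02  2.16458301e-02 -1.06909251e+02]
```

View pics/w8.png

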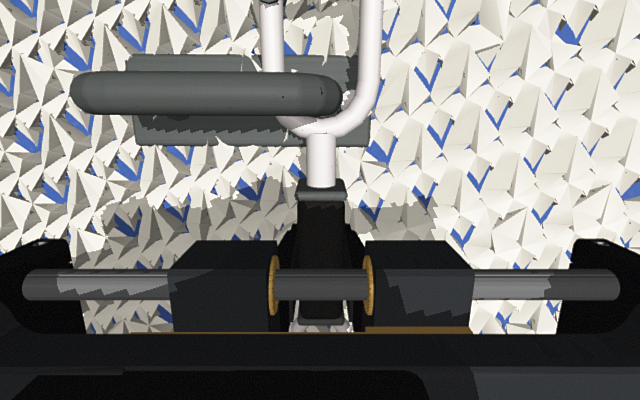

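The force fell to about zero, so the gate has probably cleared the leg. I'll keep pushing gently until the leg bottoms.

```bash
python3 -m pendant '[[0,-1.5,0,0],[0,-3,0,0],[0,-3,0,0]]' 1
```

```text
t: 10.4
eef_pos: [571.0, 117.4, 8.5]
tcp_rot: [3.14, -0.001, -1.866]
ft_force: [-5.5, 2.0, -3.7]
opening: 0.23
```

```bash
python3 -m pendant '[[0,-1,0,0],[0,-2,0,0],[0,-2,0,0]]' 1
python3 - <<'E'
from h import *
s2,p=shot('side','d9')
cv2.imwrite('pics/d9.png',cv2.resize(cv2.cvtColor(p['pixels'][150:250,260:380],cv2.COLOR_RGB2BGR),None,fx=6,fy=6,interpolation=cv2.INTER_CUBIC))
E
```

```text
t: 10.78
eef_pos: [571.1, 117.1, 8.4]
tcp_rot: [3.136, -0.002, -1.866]
ft_force: [-9.0, 4.0, 1.7]
opening: 0.229
```

View pics/d9.png

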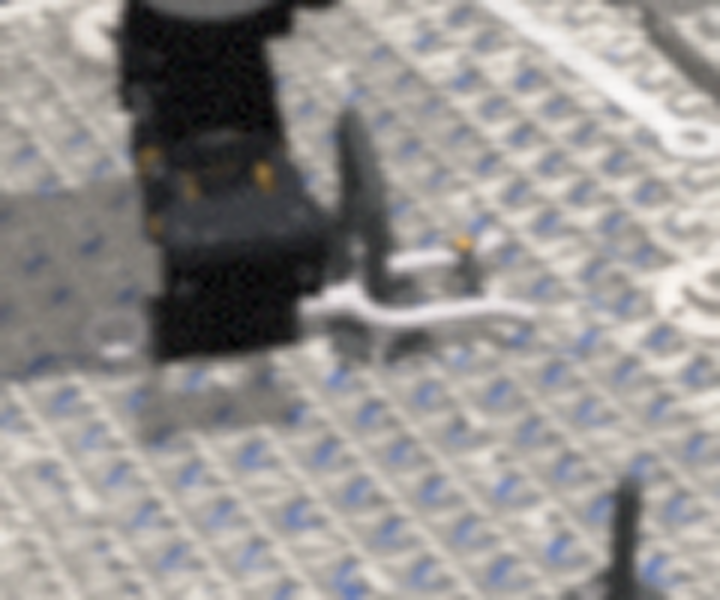

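The tool stopped with about 10 N back-force, so the leg is bottomed. The gate spans the mouth from (463,243) to (470,290) in the side zoom. Now back off a little, lower and release.

```bash
python3 -m pendant '[[0,3,0,0],[0,6,0,0],[0,8,0,0],[0,8,2,0],[0,8,3.6,0],[0,8,3.6,0]]' 1; python3 -m pendant '[[0,0,0,0],[0,0,0,0],[0,0,0,0],[0,0,0,0],[0,0,0,0]]' 0.7
```

```text
t: 11.58
eef_pos: [564.3, 119.3, 5.5]
tcp_rot: [3.138, -0.001, -1.866]
ft_force: [0.5, -2.0, 4.7]
opening: 0.23
t: 12.2
eef_pos: [564.2, 119.3, 5.4]
tcp_rot: [3.138, -0.001, -1.866]
ft_force: [0.5, 0.5, 0.2]
opening: 0.299
```

```bash
python3 -m pendant '[[0,0,0,0],[0,0,0,0],[0,0,0,0],[0,0,0,0]]' 0.45; python3 -m pendant '[[0,0,-15,0],[0,0,-40,0],[0,0,-80,0],[0,20,-120,0],[0,40,-150,0],[0,40,-150,0]]' 0.45
python3 - <<'E'
from h import *
s,p=shot('wrist','w10')
print(s['t'],s['ft_force'],s['eef_pos'])
r=vision.find_in(p,'hook_gate');C=wcam(s,p);print([(C[:3,:3]@d['at']+C[:3,3],d['confidence']) for d in r])
for c in ['side','scene']:
    s2,p=shot(c,c+'10')
    for q in ['flange','bush','hook_grip']: print(c,q,[(np.round(w(p,d['at'])),round(d['confidence'],2)) for d in vision.find_in(p,q)][:2])
    a=(150,250,240,380) if c=='side' else (170,280,240,400)
    cv2.imwrite('pics/%s10z.png'%c,cv2.resize(cv2.cvtColor(p['pixels'][a[0]:a[1],a[2]:a[3]],cv2.COLOR_RGB2BGR),None,fx=5,fy=5,interpolation=cv2.INTER_CUBIC))
E
```

```text
t: 12.7
eef_pos: [564.2, 119.3, 5.5]
tcp_rot: [3.138, -0.001, -1.866]
ft_force: [-0.1, 0.6, -0.1]
opening: 0.545
t: 13.45
eef_pos: [526.5, 131.4, 158.6]
tcp_rot: [-3.141, 0.001, -1.865]
ft_force: [-0.8, -1.3, -0.6]
opening: 0.55
13.45 [-0.79698242 -1.34317816 -0.60548286] [526.53546543 131.38460608 158.55652105]
[(array([679.19115055,  89.413187  ,  20.98335574]), 0.62)]
side flange [(array([784.,  29.,  10.]), 0.57)]
side bush [(array([547., 362.,  28.]), 0.41)]
side hook_grip [(array([582., 108.,  25.]), 0.89)]
scene flange [(array([785.,  41.,   7.]), 0.5)]
scene bush [(array([540., 366.,  37.]), 0.49)]
scene hook_grip [(array([577., 121.,  23.]), 0.95)]
```

View pics/w10.png

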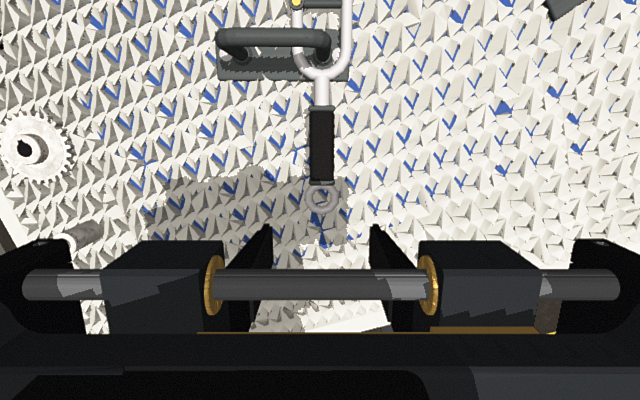

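View pics/side10z.png

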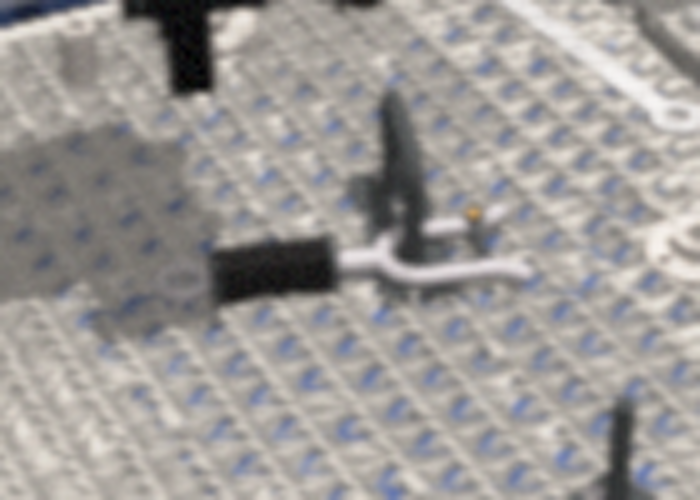

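View pics/scene10z.png

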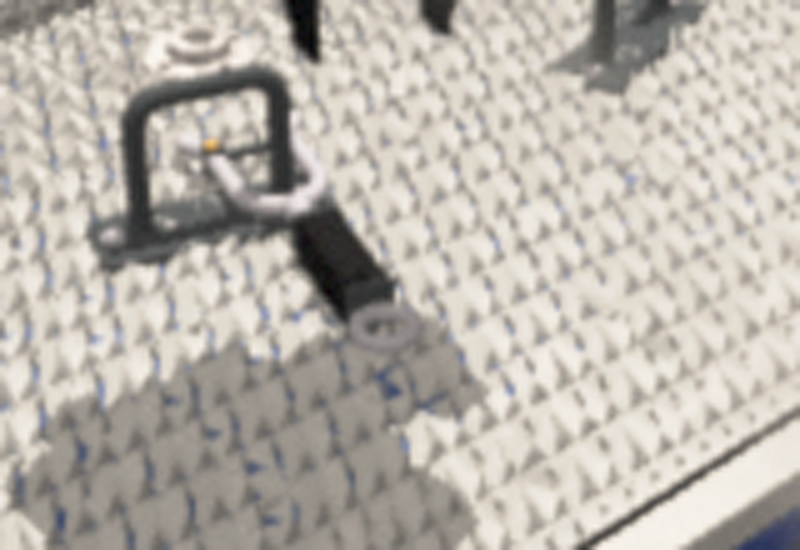

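The wrist view shows the hook free of the gripper, with the leg inside the fork. In the scene zoom the gate runs from its pin at (210,145) straight across behind the leg. The network puts the gate's middle at (679,89), and I expect about (677,85) when shut. The flange and bush haven't moved.

```bash
python3 -c "
from cell import job; print(job.job_done())"
```

```text
the job is handed in; nothing more can be done
None
```

The snap hook is on the right leg of the closed staple with its gate shut behind the leg, released and lying on the bench. I handed the job in at about 13.5 s of the 38 s allowed.

I took it by the grip, lifted it about 4 mm and pushed it fork first onto the leg. The push met about 3.5 N while the gate swung and almost none once it cleared. It then met about 10 N as the leg reached the bottom of the fork. I backed off about 7 mm, lowered it to the bench, opened the gripper and raised the arm clear.

**Last checks:**
- **Gate:** it spans the mouth behind the leg in the side and scene pictures. The network places it at (679, 89), against about (677, 85) expected when shut.
- **Hook:** it lies flat in the pictures, and the gripper is well clear of it.
- **Flange and bush:** the flange readings match the first ones to about 1 mm and the bush readings to about 5 mm, within the network's error. The bush was only ever found with low confidence, at about 0.4 to 0.6.

No check failed or disagreed.

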